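# Hold the tall glass bar in the light path of the press-to-read gauge

### The arm

A 7-joint arm with a two-finger parallel gripper is mounted at the origin on a cart in front of the work surface, level with it; the furniture and walls round the work are solid. World frame = base frame: x ahead of the robot, y to its left, z up, the work surface at z = 0. Lengths are in m, angles in rad, forces in N, time in s.
With the tool pointing down it reaches from about 0.425 to 0.875 m from the base axis. Payload 4.7 kg.
Tool frame: the origin (TCP) lies at the very end of the fingers, on their centre line; the grasp point (between the pads) lies 19 mm behind it; z points along the fingers, y is the line along which they close (so a half turn about z gives the same grasp; the last joint's range is limited). The gripper opens to 85 mm and grips with 20 to 120 N. Pads are 22 mm wide; open, the fingers measure 114 mm over their backs; the gripper's body (76 mm by 85 mm) begins 54 mm behind the grasp point. The pads swing forward as they close: fully open they stand 13 mm farther back than shut.
Start: joints at [-1.267, 0.321, -0.07, 1.45, 0.023, 1.371, -0.057], TCP at [0.186, 0.623, 0.231] pointing down, gripper open.
Joint ranges: [-2.86, 2.86], [-0.3, 2.09], [-1.38, 1.24], [0.06, 2.45], [-1.56, 4.7], [0.09, 2.05], [-2.69, 2.69]. Speed limits (rad/s): [2.57, 2.57, 3.14, 3.14, 3.14, 3.14, 3.14].

### API

Orientations are given as a rotation vector (axis times angle).
In Python, from bench import ctrl, eyes, order gives the robot as it stands.
- The arm moves only by the tool send_rows, never from a script. Its argument "deltas" is a list of rows, each an object with "delta_pos": the shift along the tool's x, y, z in m, a list of three; "rot": the turn, a rotation vector about the tool's x, y, z in degrees, a list of three; "fingers": the opening, from 0 (shut) to 1 (fully open). A call has 1 to 5 rows; each row is the pose to reach, as a shift and turn from the pose commanded when the call began, along the tool's axes at that moment; what a row does not reach only later rows make up. A row lasts 1/8 s, in which the tool goes at most 62.5 mm and 10.7 degrees, less where a joint would pass 70% of its speed; a pose out of reach is approached as far as the arm can. A call with a gripper value outside its range is refused whole. The fingers move at their own pace and stop on an object; "squeeze" is the grip in N (left out, the last holds). Time passes only in rows, so rows that repeat a pose let the fingers close. It gives the time, the measured TCP pose, the force, the opening and the grip force at its end, in the units of the state.
- ctrl.observe(): the state, without advancing time (a new reading comes with each control period).
- eyes.read_camera(name): name is "side" or "top"; returns the picture (400x640x3 uint8, red, green, blue); there is no depth.
- eyes.camera_params(name): a dict with "fx", "fy", "cx", "cy" (pixels), "R" (3x3) and "t" (3): a world point X has camera coordinates R X + t. Camera axes: x right, y down, z forward; pixel columns grow to the right and rows downward; lengths in m; the calibration is good to about 2 mm. A picture is of the moment at which its call begins. camera_params takes no time and is no camera call.
- order.finish_job(): hands the job in; it is judged then, once.
The state is a dict: "t": time; "joint_positions": joint angles; "qvel": joint speeds; "joint_torque": joint torques, N m; "tool_pos": TCP position; "orientation": TCP orientation; "ft_force": force on the tool from outside, world axes, zero at the start; "wrist_torque": the same for the moment, N m; "width": finger opening in m; "grip_force": force on a finger pad.
Only numpy, scipy, OpenCV 4.12 (cv2) and the standard library are available. Lean on these libraries where they do the work, as an engineer would, in place of code of your own. Each camera call takes 0.05 s, during which the arm holds its last target. There are 200 camera calls.

### The job

Zero the light gauge with the reference glass: pull the tall glass bar up out of the wooden rack, gripping it by its two broad frosted sides only and never touching its narrow polished faces with the fingers. Lower it upright into the gauge's guide well so that the polished faces look at the lamp and the receiver, press the spring seat gently all the way down with it and finish holding it there, still gripped; the seat pops back up if the bar is let go. Leave the two short bars, the pen and the tape roll as they are.

Things in the scene. Friction and masses are not known exactly. Their poses are not given: they have to be found in the camera images.
- tall_bar: the reference: upright solid glass bar, 90 mm tall, 14 mm (its x) by 22 mm (its y), about 70 g. Its broad sides (22 mm wide, facing +x and -x, 14 mm apart) are frosted all the way up; its narrow faces (14 mm wide, facing +y and -y) are polished clear. Origin at the centre of its underside, z up. Starts upright in one of the rack pockets, its lower 35 mm inside. A half turn about z is the same.
- short_bar_a: a sample bar of the same section (14 x 22 mm) and glass but only 60 mm tall, standing in another rack pocket; origin at the centre of its underside. Leave it.
- short_bar_b: the other 60 mm sample bar, in the remaining pocket; the same shape. Leave it.
- rack: beech rack, fixed: block 54 mm (x) by 164 mm (y), 45 mm tall, on a foot 74 x 184 x 8 mm. Origin at the centre of its underside. Three pockets in a row along its y, at y = -50, 0 and +50 mm, each 17 x 25 mm and 35 mm deep (floor 10 mm above the table); the bars stand in them with 1.5 mm play a side, axes parallel to the rack's.
- gauge: light gauge fixed to the table: base plate 106 mm (x) by 232 mm (y), 20 mm high, origin at the centre of its underside. Along y, the light path: lamp house with cooling slots (62 x 62 mm, y = 45 to 107 mm, 66 mm high), guide well in the middle, receiver house with a round meter (62 x 62 mm, y = -107 to -45 mm, 67 mm high). Beside the well in x there is only the base plate.
- well_mouth (a point): centre of the top of the gauge's guide well, 62 mm above the table; z up, y along the light path as the gauge's. The well is a vertical guide 17 mm (x) by 25 mm (y) inside, so a bar fits either way round with 1.5 mm play a side; a sloping lead-in over its top 8 mm opens to 25 x 33 mm. Outside 29 x 37 mm.
- seat_top (a point): centre of the top face of the spring seat inside the well, on which the bar's foot stands; 24 mm below the mouth at rest, 36 mm below when fully pressed.
- gauge_seat (a joint): how far the spring seat is pressed down, m: 0 at rest (up), 0.012 fully down at its stop. The spring pushes up with 3 N at the top and 6 N at the bottom; it lifts the bar again if the bar is released.
- pen: felt pen lying on the table, 13 x 132 x 14 mm; leave it.
- tape_roll: roll of masking tape lying flat, 104 mm across, 19 mm high; leave it.
Things that resemble listed ones, but are neither listed nor needed, are in the scene too. Leave any black, blue or purple look-alike of the tall_bar alone.

How it is judged:
On the way, in this order (a step that is already met when the one before it is completed fails the run):
1. the tall bar is lifted clear of the rack, gripped by both frosted sides (contact force between the fingers and tall_bar_c1 above 1 N and contact force between the fingers and tall_bar_c2 above 1 N and z of tall_bar in the frame of rack above 0.05 m), for 0.2 s.
2. its foot stands in the guide well, upright, polished faces to the light path (contact force between the fingers and tall_bar_c1 above 1 N and contact force between the fingers and tall_bar_c2 above 1 N and z of tall_bar in the frame of well_mouth below -0.012 m and horizontal distance between tall_bar and well_mouth below 0.004 m and angle between the y axis of tall_bar and the y axis of well_mouth, either way round below 0.2 rad), for 0.1 s.
At the end, for the whole second after the job is handed in: the tall bar, upright within 0.1 rad and square to the light path within 0.2 rad, is held still in the well within 4 mm of its axis, pressing the seat at least 9.5 of its 12 mm, both frosted sides gripped (over 1 N each), its foot above the seat by under 3 mm; short bars within 15 mm of their start (contact force between the fingers and tall_bar_c1 above 1 N and contact force between the fingers and tall_bar_c2 above 1 N and value of joint gauge_seat above 0.0095 m and z of tall_bar in the frame of seat_top below 0.003 m and horizontal distance between tall_bar and well_mouth below 0.004 m and angle between the y axis of tall_bar and the y axis of well_mouth, either way round below 0.2 rad and angle between tall_bar's own z axis and vertical below 0.1 rad and linear speed of tall_bar below 0.02 m/s and distance of each of short_bar_a, short_bar_b from where it was at the start of the episode below 0.015 m); the arm keeps its last pose, push and grip.
It fails at once if the fingers touch a polished face of the tall bar (over 1 N) (contact force between the fingers and tall_bar_c0 above 1 N).
It fails at once if the tall bar is forced against the gauge (over 40 N) (contact force between tall_bar and gauge above 40 N).
It fails at once if a short bar is lifted or knocked (moved over 15 mm) (distance of any of short_bar_a, short_bar_b from where it was at the start of the episode above 0.015 m).
It fails at once if the pen or the tape roll is disturbed (moved over 30 mm) (distance of any of pen, tape_roll from where it was at the start of the episode above 0.03 m).
It also fails if it takes over 45 s, if anything falls off the work surface, if the arm or the gripper's body presses on something with over 40 N, if the wrist force passes 120 N, or if a joint passes its speed limit or range.

## Working session

There is one attempt and no reset: what is moved stays moved. The work goes in short steps, Python scripts to look and compute and a tool call to move; the robot and the scene stay as the last step left them, time stands still between calls to the robot, and variables do not carry over. Pictures are saved under pics/ and viewed, at most 10 in all, crops included, and the job is handed in when it is done.

Besides the shell and the picture viewer there is one more tool, called after "Call:" by a JSON object that holds its "fn" and its "kwargs". send_rows: Moves the arm, as the interface text tells. Its arguments: {"type":"object","properties":{"deltas":{"type":"array","items":{"type":"object","properties":{"delta_pos":{"type":"array","items":{"type":"number"}},"rot":{"type":"array","items":{"type":"number"}},"fingers":{"type":"number"}}}},"squeeze":{"type":"number"}},"required":["deltas"]}

```bash
mkdir -p pics; python3 - <<'E'
from bench import ctrl, eyes, order
import cv2
for n in("top","side"):
    im=eyes.read_camera(n); cv2.imwrite(f"pics/{n}0.png",im[:,:,::-1])
    print(n,eyes.camera_params(n))
print(ctrl.observe())
E
```

```text
top {'fx': 396.3636397600059, 'fy': 396.3636397600059, 'cx': 318.11856799165537, 'cy': 200.84868352741057, 'R': array([[-0.02570524, -0.99954106, -0.01602812],
       [-0.98760704,  0.02787504, -0.15445168],
       [ 0.15482758,  0.01185927, -0.98787032]]), 't': array([-0.0190897 ,  0.53769494,  1.35626388])}
side {'fx': 480.4131024948364, 'fy': 480.4131024948364, 'cx': 320.1903183752321, 'cy': 194.0649197406473, 'R': array([[-0.99896486, -0.03888677,  0.02360131],
       [-0.04088632,  0.54017716, -0.84055752],
       [ 0.01993768, -0.8406524 , -0.54120794]]), 't': array([0.52945692, 0.09476294, 1.36748328])}
{'t': 0.1, 'joint_positions': array([-1.26688949,  0.32175589, -0.07007255,  1.45155055,  0.02260971,
        1.37080283, -0.05689203]), 'qvel': array([-7.76699083e-04, -5.21065786e-03, -3.79790187e-04, -1.07575144e-05,
        6.06687914e-04, -9.26405388e-04, -3.09326752e-04]), 'joint_torque': array([ 2.08904667e-04, -4.94883692e+01, -3.83984288e-01, -3.15207839e+01,
        1.30281859e-02,  7.47704704e-03, -7.41634381e-06]), 'tool_pos': array([0.18566753, 0.62241671, 0.23032946]), 'orientation': array([-4.53574516e-01, -3.10853077e+00,  2.70805641e-03]), 'ft_force': array([-0.21104981,  0.44290661,  0.23863957]), 'wrist_torque': array([ 0.00455903, -0.00992102,  0.03703328]), 'grip_force': 0.0, 'width': 0.08554805551728474}
```

View pics/top0.png

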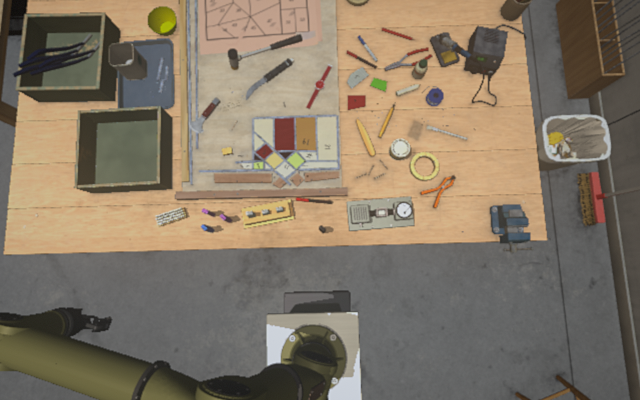

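View pics/side0.png

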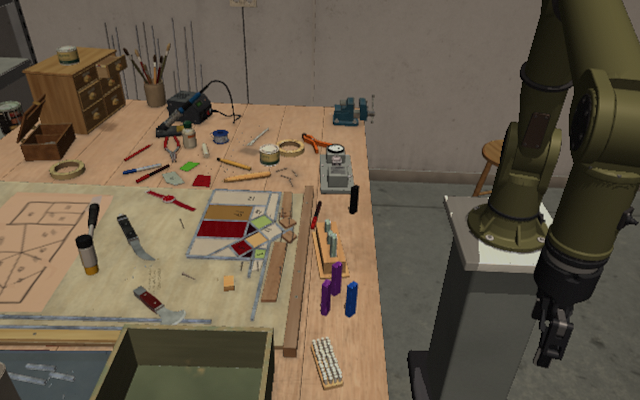

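The top view shows the rack near (268,213) and the gauge near (381,212). In the side view they are at (328,248) and (336,170). I'll enlarge both.

```bash
python3 - <<'E'
import cv2,numpy as np
t=cv2.imread("pics/top0.png");s=cv2.imread("pics/side0.png")
f=lambda im,x,y,w,h,k:cv2.resize(im[y:y+h,x:x+w],None,fx=k,fy=k,interpolation=cv2.INTER_CUBIC)
cv2.imwrite("pics/c_top.png",np.vstack([f(t,230,190,100,45,6.0)[:, :600],f(t,335,185,100,50,6.0)]))
cv2.imwrite("pics/c_side.png",np.hstack([f(s,295,205,65,85,6),f(s,305,125,65,85,6)]))
E
```

```text
(no output)
```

View pics/c_top.png

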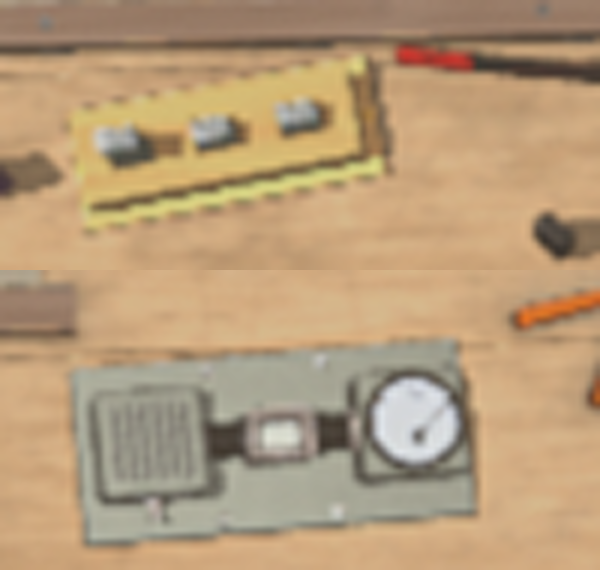

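View pics/c_side.png

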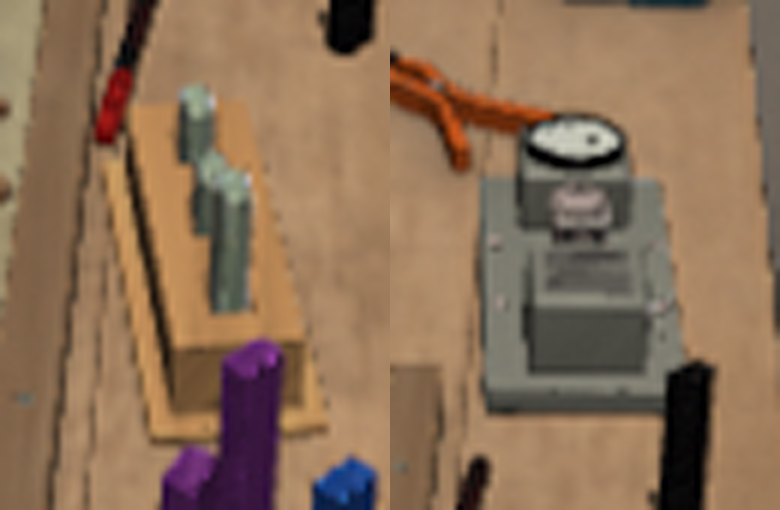

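The tall glass bar is the one nearest the side camera: side crop (233,183), top crop (118,138). The well mouth is at top crop (282,435). I'll fit the rack and gauge poses to corners from both views.

```bash
cat > fit.py <<'E'
import numpy as np
from bench import eyes
from scipy.optimize import least_squares
P={n:eyes.camera_params(n) for n in("top","side")}
def proj(n,X):
    p=P[n];c=np.atleast_2d(X)@p["R"].T+p["t"];return c[:,:2]/c[:,2:]*[p["fx"],p["fy"]]+[p["cx"],p["cy"]]
def un(uv,crop,k,org=(0,0)): return (np.array(uv,float)-crop+.5)/k-.5+org
def fit(obs):
    def w(v,l):
        c,s=np.cos(v[2]),np.sin(v[2]);return np.array([v[0]+c*l[0]-s*l[1],v[1]+s*l[0]+c*l[1],l[2]])
    f=lambda v:np.concatenate([proj(n,w(v,np.array(l)/1e3))[0]-uv for n,l,uv in obs])
    r=least_squares(f,[.45,.05,.1],loss="soft_l1");return r.x,r.fun.reshape(-1,2),w
E
python3 - <<'E'
from fit import *
T=lambda u,v:un((u,v),(0,0),6,(230,190)); G=lambda u,v:un((u,v),(0,270),6,(335,185))
S=lambda u,v:un((u,v),(0,0),6,(295,205)); H=lambda u,v:un((u,v),(390,0),6,(305,125))
rack=[("top",(-37,92,8),T(88,230)),("top",(-37,-92,8),T(385,172)),("top",(37,92,8),T(73,112)),
("top",(0,50,100),T(118,138)),("top",(0,0,70),T(212,130)),("top",(0,-50,70),T(297,115)),
("side",(27,82,45),S(172,345)),("side",(-27,82,45),S(303,335)),("side",(27,-82,45),S(130,103)),("side",(-27,-82,45),S(243,103)),
("side",(37,92,8),S(152,440)),("side",(-37,92,8),S(325,428)),("side",(0,50,100),S(233,183)),("side",(0,-50,70),S(197,92))]
g=[("top",(53,116,20),G(72,370)),("top",(53,-116,20),G(457,342)),("top",(-53,116,20),G(87,540)),("top",(-53,-116,20),G(475,510)),("top",(0,0,62),G(282,435)),
("side",(53,-116,20),H(482,178)),("side",(53,116,20),H(487,402)),("side",(-53,-116,20),H(660,180)),("side",(0,0,62),H(582,205))]
for o in(rack,g):
    v,r,w=fit(o);print(v,np.degrees(v[2]));print(r.round(1).tolist())
    print(w(v,(0,.05,.1)))
E
```

```text
[0.50115812 0.15075017 0.15840725] 9.07606696313421
[[-0.5, 0.4], [0.5, 0.6], [-1.1, -0.0], [-0.4, 0.3], [-0.1, 0.1], [0.0, -0.1], [-0.2, -0.1], [0.2, 0.2], [-0.7, 0.1], [0.3, -0.9], [-0.8, -1.3], [0.4, -1.2], [-0.2, 0.0], [-0.1, 0.9]]
[0.49327084 0.20012416 0.1       ]
[ 0.4887437  -0.25139421  0.05137947] 2.943827066928876
[[-0.6, 0.1], [-0.1, -0.3], [-0.5, 1.3], [0.3, 1.2], [-0.1, -0.1], [-0.6, -0.7], [-0.6, -2.6], [0.1, -0.6], [-0.2, 0.4]]
[ 0.48617586 -0.20146019  0.1       ]
```

```bash
cat > go.py <<'E'
import numpy as np,sys
from bench import ctrl
from scipy.spatial.transform import Rotation as R
def go(pos,yaw):  # yaw: heading of tool y (deg), tool straight down
    s=ctrl.observe();r=R.from_rotvec(s["orientation"])
    a=np.radians(yaw);y=np.array([np.cos(a),np.sin(a),0]);z=np.array([0,0,-1.])
    t=R.from_matrix(np.c_[np.cross(y,z),y,z])
    print("t",round(s["t"],2),"dpos mm",(r.inv().apply(np.array(pos)-s["tool_pos"])*1e3).round(1),"rot",np.degrees((r.inv()*t).as_rotvec()).round(2),
     "w",s["width"],"grip",s["grip_force"],"F",s["ft_force"].round(2),"tcp",s["tool_pos"].round(4))
if __name__=="__main__": v=list(map(float,sys.argv[1:]));go(v[:3],v[3])
E
python3 go.py .4933 .2001 .2 9.08
```

```text
t 0.1 dpos mm [-415.5 -316.8   30.9] rot [-8.000e-02  6.000e-02  6.432e+01] w 0.08554805551728474 grip 0.0 F [-0.21  0.44  0.24] tcp [0.1857 0.6224 0.2303]
```

Call:
{"fn": "send_rows", "kwargs": {"deltas": [{"delta_pos":[-0.02,-0.015,0],"rot":[0,0,3],"fingers":0.6},{"delta_pos":[-0.06,-0.045,0],"rot":[0,0,9],"fingers":0.6},{"delta_pos":[-0.1,-0.075,0],"rot":[0,0,16],"fingers":0.6},{"delta_pos":[-0.14,-0.107,0],"rot":[0,0,22],"fingers":0.6},{"delta_pos":[-0.18,-0.138,0],"rot":[0,0,28],"fingers":0.6}]}}

```text
t: 0.72
tool_pos: [0.3195, 0.4375, 0.231]
orientation: [-1.197, -2.904, 0.001]
ft_force: [-0.0, 0.2, 0.7]
width: 0.051
grip_force: 0.0
```

```bash
python3 go.py .4933 .2001 .2 9.08
```

```text
t 0.72 dpos mm [-290.6  -46.    31. ] rot [-2.000e-02  2.000e-02  3.612e+01] w 0.051014008588035564 grip 0.0 F [-0.01  0.22  0.72] tcp [0.3195 0.4375 0.231 ]
```

Call:
{"fn": "send_rows", "kwargs": {"deltas": [{"delta_pos":[-0.055,-0.009,0],"rot":[0,0,7],"fingers":0.6},{"delta_pos":[-0.11,-0.018,0],"rot":[0,0,14],"fingers":0.6},{"delta_pos":[-0.165,-0.026,0],"rot":[0,0,21],"fingers":0.6},{"delta_pos":[-0.22,-0.035,0.01],"rot":[0,0,28],"fingers":0.6},{"delta_pos":[-0.26,-0.041,0.02],"rot":[0,0,33],"fingers":0.6}]}}

```text
t: 1.35
tool_pos: [0.4764, 0.2247, 0.211]
orientation: [1.975, 2.442, 0.0]
ft_force: [0.4, -0.2, -0.4]
width: 0.0511
grip_force: 0.0
```

```bash
python3 go.py .4933 .2001 .15 9.08
```

```text
t 1.35 dpos mm [-27.6  11.4  61. ] rot [0.02 0.01 2.99] w 0.05110694412691684 grip 0.0 F [ 0.41 -0.24 -0.42] tcp [0.4764 0.2247 0.211 ]
```

Call:
{"fn": "send_rows", "kwargs": {"deltas": [{"delta_pos":[-0.0138,0.0057,0.02],"rot":[0,0,3],"fingers":0.6},{"delta_pos":[-0.0276,0.0114,0.061],"rot":[0,0,3],"fingers":0.6},{"delta_pos":[-0.0276,0.0114,0.061],"rot":[0,0,3],"fingers":0.6},{"delta_pos":[-0.0276,0.0114,0.061],"rot":[0,0,3],"fingers":0.6}]}}

```text
t: 1.85
tool_pos: [0.4923, 0.2039, 0.1513]
orientation: [-2.031, -2.397, -0.002]
ft_force: [-0.1, -0.8, 0.2]
width: 0.0511
grip_force: 0.0
```

```bash
python3 go.py .4933 .2001 .06 9.08; python3 - <<'E'
import cv2,numpy as np
from bench import eyes
from fit import proj
f=lambda im,x,y,w,h,k:cv2.resize(im[y:y+h,x:x+w],None,fx=k,fy=k,interpolation=cv2.INTER_CUBIC)
t=eyes.read_camera("top");s=eyes.read_camera("side")
cv2.imwrite("pics/d.png",np.hstack([f(t,215,170,60,85,6),f(s,295,190,70,85,6)])[:,:,::-1])
X=[.4933,.2001,.15];print(proj("top",X),proj("side",X),proj("side",[.4933,.2001,.1]))
E
```

```text
t 1.85 dpos mm [-4.   0.3 91.3] rot [ 0.04 -0.04  0.36] w 0.05106486153751792 grip 0.0 F [-0.15 -0.79  0.18] tcp [0.4923 0.2039 0.1513]
[[245.98688119 210.98805045]] [[334.00165151 218.17220792]] [[333.18721627 235.08880853]]
```

View pics/d.png

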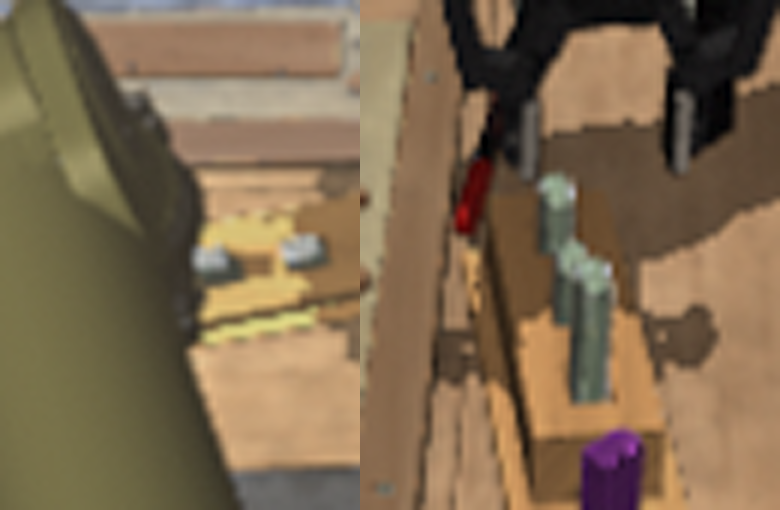

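The fingers straddle the tall bar, with the tips at about (525,172) and (682,172) and the bar top at (594,270). The tip midpoint is within about 2 mm of the bar, so I'm descending.

Call:
{"fn": "send_rows", "kwargs": {"deltas": [{"delta_pos":[-0.004,0.0005,0.02],"rot":[0,0,0.4],"fingers":0.6},{"delta_pos":[-0.004,0.0005,0.05],"rot":[0,0,0.4],"fingers":0.6},{"delta_pos":[-0.004,0.0005,0.075],"rot":[0,0,0.4],"fingers":0.6},{"delta_pos":[-0.004,0.0005,0.0905],"rot":[0,0,0.4],"fingers":0.6},{"delta_pos":[-0.004,0.0005,0.0905],"rot":[0,0,0.4],"fingers":0.6}]}}

```text
t: 2.58
tool_pos: [0.493, 0.1994, 0.0597]
orientation: [-2.039, -2.389, 0.001]
ft_force: [0.1, -0.0, 0.5]
width: 0.051
grip_force: 0.0
```

```bash
python3 go.py .4933 .2001 .06 9.08; python3 - <<'E'
import cv2,numpy as np
from bench import eyes
f=lambda im,x,y,w,h,k:cv2.resize(im[y:y+h,x:x+w],None,fx=k,fy=k,interpolation=cv2.INTER_CUBIC)
s=eyes.read_camera("side")
cv2.imwrite("pics/e.png",f(s,295,200,80,75,7)[:,:,::-1])
E
```

```text
t 2.58 dpos mm [ 0.6  0.4 -0.3] rot [-0.04  0.01 -0.04] w 0.050951251167812614 grip 0.0 F [ 0.06 -0.04  0.55] tcp [0.493  0.1994 0.0597]
```

View pics/e.png

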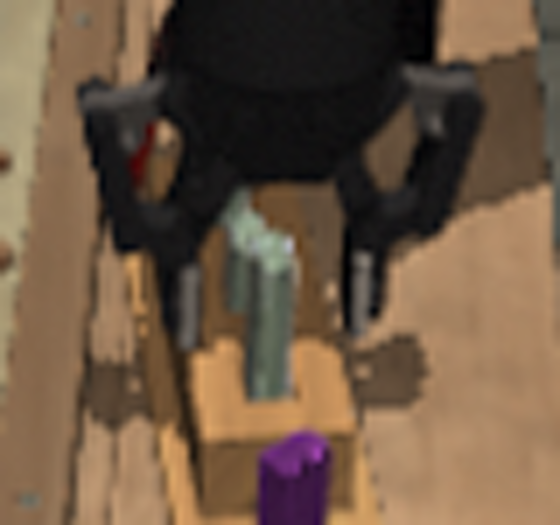

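The bar, at about 272 in the crop, sits centrally between the fingers, whose inner edges are at 198 and 352. Closing on the frosted sides.

Call:
{"fn": "send_rows", "kwargs": {"deltas": [{"delta_pos":[0,0,0],"rot":[0,0,0],"fingers":0.3},{"delta_pos":[0,0,0],"rot":[0,0,0],"fingers":0.1},{"delta_pos":[0,0,0],"rot":[0,0,0],"fingers":0.0},{"delta_pos":[0,0,0],"rot":[0,0,0],"fingers":0.0},{"delta_pos":[0,0,0],"rot":[0,0,0],"fingers":0.0}], "squeeze": 40}}

```text
t: 3.25
tool_pos: [0.494, 0.1994, 0.0608]
orientation: [2.04, 2.389, 0.002]
ft_force: [-1.0, -0.1, 7.1]
width: 0.0134
grip_force: 39.8
```

```bash
python3 go.py .4933 .2001 .06 9.08
```

```text
t 3.25 dpos mm [ 0.8 -0.6  0.8] rot [ 0.08 -0.04 -0.09] w 0.013398316198287671 grip 39.76484298706055 F [-1.   -0.13  7.11] tcp [0.494  0.1994 0.0608]
```

Call:
{"fn": "send_rows", "kwargs": {"deltas": [{"delta_pos":[0,0,-0.01],"rot":[0,0,0],"fingers":0.0},{"delta_pos":[0,0,-0.03],"rot":[0,0,0],"fingers":0.0},{"delta_pos":[0,0,-0.06],"rot":[0,0,0],"fingers":0.0},{"delta_pos":[0,0,-0.09],"rot":[0,0,0],"fingers":0.0},{"delta_pos":[0,0,-0.11],"rot":[0,0,0],"fingers":0.0}]}}

```text
t: 3.88
tool_pos: [0.4937, 0.1991, 0.1716]
orientation: [2.04, 2.388, 0.002]
ft_force: [1.6, 0.1, -0.6]
width: 0.0136
grip_force: 39.6
```

Call:
{"fn": "send_rows", "kwargs": {"deltas": [{"delta_pos":[0,0,0],"rot":[0,0,0],"fingers":0.0},{"delta_pos":[0,0,0],"rot":[0,0,0],"fingers":0.0},{"delta_pos":[0,0,0],"rot":[0,0,0],"fingers":0.0}]}}

```text
t: 4.25
tool_pos: [0.4926, 0.1987, 0.1685]
orientation: [-2.04, -2.388, 0.003]
ft_force: [-0.0, -0.3, -0.2]
width: 0.0134
grip_force: 39.6
```

```bash
python3 go.py .4887 -.2514 .17 2.94; python3 - <<'E'
import cv2,numpy as np
from bench import eyes
f=lambda im,x,y,w,h,k:cv2.resize(im[y:y+h,x:x+w],None,fx=k,fy=k,interpolation=cv2.INTER_CUBIC)
s=eyes.read_camera("side")
cv2.imwrite("pics/f.png",f(s,290,150,90,100,6)[:,:,::-1])
E
```

```text
t 4.25 dpos mm [-444.   -74.2   -0.9] rot [-0.12  0.06  6.05] w 0.013405069245583087 grip 39.57721531391144 F [-0.01 -0.31 -0.25] tcp [0.4926 0.1987 0.1685]
```

View pics/f.png

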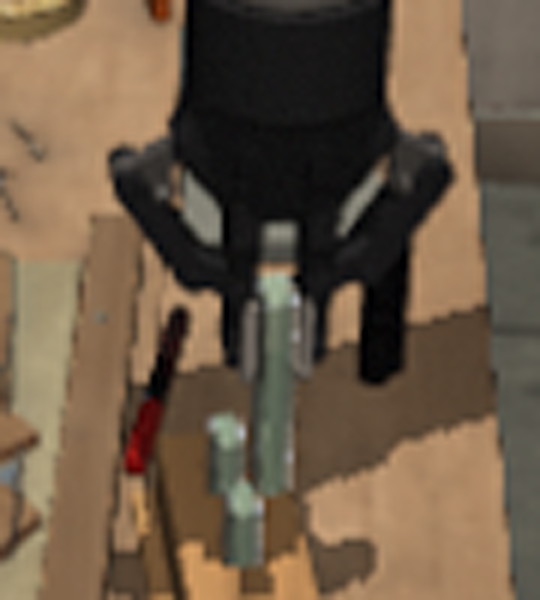

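The bar is gripped upright with its foot clear of the rack at crop (274,490). The path to the gauge is free.

Call:
{"fn": "send_rows", "kwargs": {"deltas": [{"delta_pos":[-0.02,-0.003,0],"rot":[0,0,0],"fingers":0.0},{"delta_pos":[-0.06,-0.01,0],"rot":[0,0,1],"fingers":0.0},{"delta_pos":[-0.11,-0.018,0],"rot":[0,0,2],"fingers":0.0},{"delta_pos":[-0.16,-0.027,0],"rot":[0,0,3],"fingers":0.0},{"delta_pos":[-0.21,-0.035,0],"rot":[0,0,3],"fingers":0.0}]}}

```text
t: 4.92
tool_pos: [0.4908, -0.017, 0.1697]
orientation: [-2.104, -2.333, 0.0]
ft_force: [0.5, 0.0, -0.8]
width: 0.0135
grip_force: 39.6
```

```bash
python3 go.py .4887 -.2514 .17 2.94
```

```text
t 4.92 dpos mm [-232.9  -26.3   -0.3] rot [-0.   -0.    2.97] w 0.013522933674452411 grip 39.56003129482269 F [ 0.53  0.01 -0.83] tcp [ 0.4908 -0.017   0.1697]
```

Call:
{"fn": "send_rows", "kwargs": {"deltas": [{"delta_pos":[-0.055,-0.006,0],"rot":[0,0,1],"fingers":0.0},{"delta_pos":[-0.11,-0.012,0],"rot":[0,0,2],"fingers":0.0},{"delta_pos":[-0.165,-0.018,0],"rot":[0,0,3],"fingers":0.0},{"delta_pos":[-0.21,-0.024,0],"rot":[0,0,3],"fingers":0.0},{"delta_pos":[-0.233,-0.026,0],"rot":[0,0,3],"fingers":0.0}]}}

```text
t: 5.55
tool_pos: [0.4879, -0.2529, 0.1699]
orientation: [2.168, 2.273, -0.002]
ft_force: [0.1, 0.9, -0.8]
width: 0.0136
grip_force: 39.6
```

Call:
{"fn": "send_rows", "kwargs": {"deltas": [{"delta_pos":[0,0,0.02],"rot":[0,0,0],"fingers":0.0},{"delta_pos":[0,0,0.035],"rot":[0,0,0],"fingers":0.0},{"delta_pos":[0,0,0.035],"rot":[0,0,0],"fingers":0.0},{"delta_pos":[0,0,0.035],"rot":[0,0,0],"fingers":0.0}]}}

```text
t: 6.05
tool_pos: [0.4903, -0.2482, 0.1352]
orientation: [2.162, 2.279, 0.0]
ft_force: [0.5, 0.1, -1.0]
width: 0.0137
grip_force: 39.5
```

```bash
python3 go.py .4887 -.2514 .112 2.94; python3 - <<'E'
import cv2,numpy as np
from bench import eyes,ctrl
from fit import proj
f=lambda im,x,y,w,h,k:cv2.resize(im[y:y+h,x:x+w],None,fx=k,fy=k,interpolation=cv2.INTER_CUBIC)
s=eyes.read_camera("side");t=eyes.read_camera("top")
cv2.imwrite("pics/g.png",np.hstack([f(s,305,110,65,80,6),f(t,345,170,65,80,6)])[:,:,::-1])
p=ctrl.observe()["tool_pos"]
c=lambda X:(proj("side",X)-[305,110])*6+2.5
print("foot",c(p-[0,0,.05]),"bartop",c(p+[0,0,.04]),"mouth",c([.4887,-.2514,.062]))
E
```

```text
t 6.05 dpos mm [-3.1 -1.8 23.2] rot [0.03 0.01 0.09] w 0.013657738233812968 grip 39.544687271118164 F [ 0.49  0.07 -1.  ] tcp [ 0.4903 -0.2482  0.1352]
foot [[189.12874889 261.15217577]] bartop [[196.35503887 106.86438803]] mouth [[190.96365988 297.1777193 ]]
```

View pics/g.png

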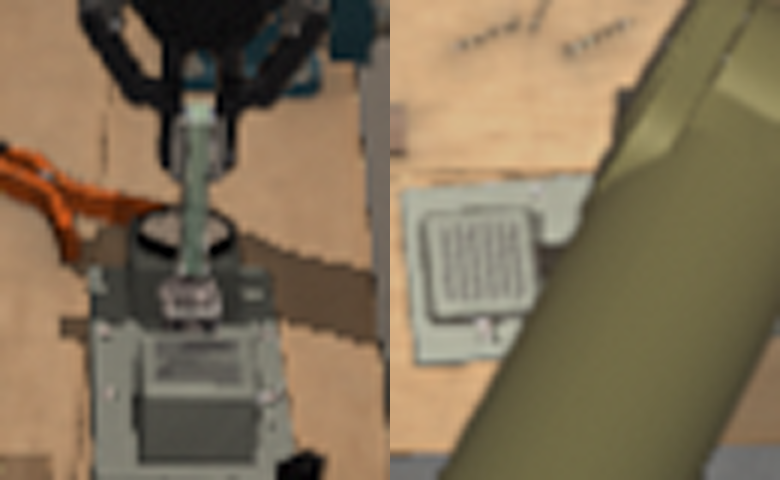

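The bar's foot (193,278) hangs just over the well mouth (192,297) and is aligned in x. I'll trim y, settle, then lower in small steps while watching the force.

Call:
{"fn": "send_rows", "kwargs": {"deltas": [{"delta_pos":[-0.0038,-0.0005,0.008],"rot":[0,0,0],"fingers":0.0},{"delta_pos":[-0.0038,-0.0005,0.018],"rot":[0,0,0],"fingers":0.0},{"delta_pos":[-0.0038,-0.0005,0.018],"rot":[0,0,0],"fingers":0.0},{"delta_pos":[-0.0038,-0.0005,0.018],"rot":[0,0,0],"fingers":0.0}]}}

```text
t: 6.65
tool_pos: [0.4898, -0.252, 0.1166]
orientation: [-2.162, -2.279, 0.0]
ft_force: [-0.5, -1.2, -1.0]
width: 0.0137
grip_force: 39.5
```

```bash
python3 go.py .49 -.252 .1 2.94
```

```text
t 6.65 dpos mm [ 0.   0.2 16.6] rot [-0.02 -0.    0.05] w 0.013705602215112639 grip 39.54518973827362 F [-0.5  -1.18 -0.98] tcp [ 0.4898 -0.252   0.1166]
```

Call:
{"fn": "send_rows", "kwargs": {"deltas": [{"delta_pos":[0,0,0.004],"rot":[0,0,0],"fingers":0.0},{"delta_pos":[0,0,0.007],"rot":[0,0,0],"fingers":0.0},{"delta_pos":[0,0,0.01],"rot":[0,0,0],"fingers":0.0},{"delta_pos":[0,0,0.01],"rot":[0,0,0],"fingers":0.0}]}}

```text
t: 7.15
tool_pos: [0.4896, -0.2519, 0.1065]
orientation: [-2.162, -2.278, 0.0]
ft_force: [0.1, -0.1, -1.3]
width: 0.0137
grip_force: 39.5
```

Call:
{"fn": "send_rows", "kwargs": {"deltas": [{"delta_pos":[0,0,0.002],"rot":[0,0,0],"fingers":0.0},{"delta_pos":[0,0,0.004],"rot":[0,0,0],"fingers":0.0},{"delta_pos":[0,0,0.006],"rot":[0,0,0],"fingers":0.0},{"delta_pos":[0,0,0.006],"rot":[0,0,0],"fingers":0.0}]}}

```text
t: 7.65
tool_pos: [0.4897, -0.2522, 0.1006]
orientation: [2.163, 2.279, -0.0]
ft_force: [0.1, 0.2, -0.4]
width: 0.0136
grip_force: 39.6
```

Call:
{"fn": "send_rows", "kwargs": {"deltas": [{"delta_pos":[0,0,0.002],"rot":[0,0,0],"fingers":0.0},{"delta_pos":[0,0,0.004],"rot":[0,0,0],"fingers":0.0},{"delta_pos":[0,0,0.006],"rot":[0,0,0],"fingers":0.0},{"delta_pos":[0,0,0.008],"rot":[0,0,0],"fingers":0.0},{"delta_pos":[0,0,0.008],"rot":[0,0,0],"fingers":0.0}]}}

```text
t: 8.28
tool_pos: [0.4898, -0.2521, 0.0926]
orientation: [2.163, 2.279, -0.0]
ft_force: [1.0, -0.8, -1.8]
width: 0.0134
grip_force: 39.5
```

Call:
{"fn": "send_rows", "kwargs": {"deltas": [{"delta_pos":[0,0,0.002],"rot":[0,0,0],"fingers":0.0},{"delta_pos":[0,0,0.004],"rot":[0,0,0],"fingers":0.0},{"delta_pos":[0,0,0.006],"rot":[0,0,0],"fingers":0.0},{"delta_pos":[0,0,0.008],"rot":[0,0,0],"fingers":0.0},{"delta_pos":[0,0,0.008],"rot":[0,0,0],"fingers":0.0}]}}

```text
t: 8.9
tool_pos: [0.4899, -0.2521, 0.0848]
orientation: [2.162, 2.279, 0.0]
ft_force: [-0.1, -0.8, 1.9]
width: 0.0134
grip_force: 40.0
```

Call:
{"fn": "send_rows", "kwargs": {"deltas": [{"delta_pos":[0,0,0.0015],"rot":[0,0,0],"fingers":0.0},{"delta_pos":[0,0,0.003],"rot":[0,0,0],"fingers":0.0},{"delta_pos":[0,0,0.0045],"rot":[0,0,0],"fingers":0.0},{"delta_pos":[0,0,0.006],"rot":[0,0,0],"fingers":0.0},{"delta_pos":[0,0,0.006],"rot":[0,0,0],"fingers":0.0}]}}

```text
t: 9.52
tool_pos: [0.49, -0.2522, 0.0788]
orientation: [2.162, 2.278, 0.0]
ft_force: [-1.3, -1.5, 3.4]
width: 0.0135
grip_force: 40.3
```

Call:
{"fn": "send_rows", "kwargs": {"deltas": [{"delta_pos":[0,0,0.0007],"rot":[0,0,0],"fingers":0.0},{"delta_pos":[0,0,0.0015],"rot":[0,0,0],"fingers":0.0},{"delta_pos":[0,0,0.0015],"rot":[0,0,0],"fingers":0.0}]}}

```text
t: 9.9
tool_pos: [0.4899, -0.2522, 0.0774]
orientation: [2.162, 2.278, 0.0]
ft_force: [-0.7, -1.4, 5.3]
width: 0.0132
grip_force: 40.4
```

Call:
{"fn": "send_rows", "kwargs": {"deltas": [{"delta_pos":[0,0,0.0005],"rot":[0,0,0],"fingers":0.0},{"delta_pos":[0,0,0.0005],"rot":[0,0,0],"fingers":0.0},{"delta_pos":[0,0,0.0005],"rot":[0,0,0],"fingers":0.0}]}}

```text
t: 10.28
tool_pos: [0.4899, -0.2522, 0.077]
orientation: [2.162, 2.278, 0.0]
ft_force: [-1.1, -1.2, 5.3]
width: 0.0135
grip_force: 40.4
```

Call:
{"fn": "send_rows", "kwargs": {"deltas": [{"delta_pos":[0,0,0.0006],"rot":[0,0,0],"fingers":0.0},{"delta_pos":[0,0,0.0006],"rot":[0,0,0],"fingers":0.0},{"delta_pos":[0,0,0.0006],"rot":[0,0,0],"fingers":0.0}]}}

```text
t: 10.65
tool_pos: [0.49, -0.2522, 0.0768]
orientation: [2.163, 2.279, 0.001]
ft_force: [-2.1, -1.1, 8.1]
width: 0.0132
grip_force: 40.9
```

```bash
python3 go.py .49 -.252 .077 2.94; python3 - <<'E'
import cv2,numpy as np
from bench import eyes,ctrl
s=eyes.read_camera("side")
cv2.imwrite("pics/h.png",cv2.resize(s[110:190,305:370],None,fx=7,fy=7,interpolation=cv2.INTER_CUBIC)[:,:,::-1])
E
```

```text
t 10.65 dpos mm [ 0.2  0.  -0.2] rot [ 0.03 -0.01  0.05] w 0.013233904684931262 grip 40.9450364112854 F [-2.06 -1.08  8.09] tcp [ 0.49   -0.2522  0.0768]
```

View pics/h.png

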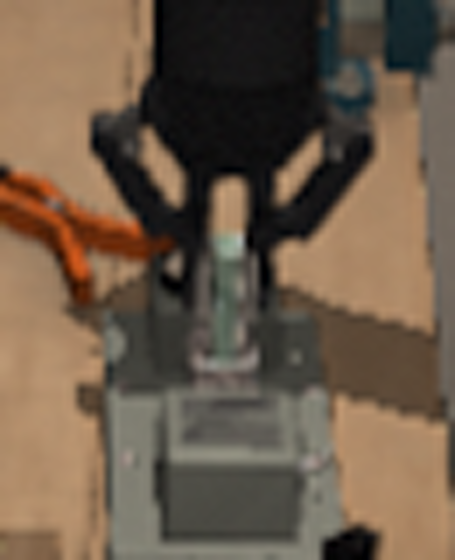

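The bar stands upright in the well at (228,350). The force rose to about 9 N net at the expected stop height of 76.8 mm, so the seat is fully down. Handing in.

```bash
python3 -c "
from bench import order
print(order.finish_job())"
```

```text
the job is handed in; nothing more can be done
None
```

I handed the job in with the tall bar gripped by its frosted sides, upright and square in the guide well, and holding the spring seat at its stop by force and height readings; the hand-in call gave no verdict.

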